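# Hang the in-line driver in the fork of the spring balancer arm

## Task

Take the in-line driver out of its wooden rest and hang it in the open fork at the end of the spring balancer arm: neck in through the mouth of the fork, collar dropped fully home inside the raised lip. The arm sinks under weight, and how far depends on the driver; keep hold and ease it down gently until the arm carries the whole weight and has come to balance, and only then let go, so that the arm neither drops nor springs up. Do not force the driver against the arm, keep it upright, and leave the other things on the bench where they are.

Things in the scene. Friction and masses are not known exactly. Their poses are not given: they have to be found in the camera images.
- driver: In-line electric driver, round all along, 184 mm long, standing nose down; 0.35 to 1 kg, weight in the lower half. Origin at the bit's tip, z up the tool. Heights from the tip: bit and chuck (18 mm wide) to 40 mm, housing (30 mm wide) to 72, neck (24 mm wide) to 96, steel collar (44 mm wide) to 106, black ribbed grip (36 mm wide) to 165, grey cap to 184.
- driver_collar (a point): Centre of the underside of the driver's collar, 96 mm above the bit's tip; axes as the driver's. The collar's foot tapers from 44 mm to 38 mm wide at the underside. The neck below it is the part that goes into the fork. The arm swings about its column with light friction (0.6 N at the fork), so the fork yields sideways when pushed.
- driver_grip (a point): Point on the driver's axis, on the grip, 151 mm above the bit's tip (55 mm above the collar's underside), where it is best held from above; 36 mm wide there.
- driver_rest: Drilled hardwood block 86 x 86 x 70 mm fixed to the bench, in which the driver stands. Origin at the centre of its underside. The hole in its middle is 32.5 mm wide for the top 28 mm, 22 mm wide below; the driver's housing stands on the step. The driver must rise straight up: 30 mm frees the housing, 72 mm brings the bit above the block.
- fork_sink (a joint): Sink of the arm, rad: 0 at the upper stop, where it waits unladen, to 0.68 at the lower stop. The 260 mm links start 0.28 rad above level and keep the fork level: at sink q the fork is 260(sin 0.28 - sin(0.28-q)) mm lower and 260(cos(0.28-q) - cos 0.28) mm farther from the arm's column, which stands 350 mm behind it (+x). The spring yields from about 2 N on, some 21 mm per N, and is hardly damped.
- fork: Flat steel fork at the end of the spring balancer arm, always level. Origin at its seat, where the collar's underside rests; z up, -x out through the mouth. Straight slot 28 mm wide, prongs end 45 mm out; plate 68 mm wide, 7 mm thick, below the seat. A lip 4.5 mm high stands round the seat (47 mm wide inside, open at the mouth): the collar passes above it, then drops inside.
- maple_block: Bystander: plain maple block 52 x 170 x 30 mm lying on the bench; origin at the centre of its underside.
- block_plane: Bystander: small black block plane 52 x 178 x 46 mm; origin at the centre of its underside.
- try_square: Bystander: try square with wooden stock and steel blade, 111 x 146 x 14 mm, lying flat; origin at the centre of its underside.
- pencil: Bystander: pencil 156 mm long, lying on the bench; origin at its middle, underside.
- cork_pad: Bystander: small pad 26 x 60 x 14 mm lying on the bench; origin at the centre of its underside.
Things that resemble listed ones, but are neither listed nor needed, are in the scene too. What is meant by the driver_rest is not blue, and is the larger of those in its own colour.

How it is judged (in metres and radians):
On the way, in this order (a step that is already met when the one before it is completed fails the run):
1. the driver is lifted out of its rest (z of driver_collar in the frame of driver_rest above 0.15 m and contact force between the fingers and driver above 1 N), for 0.2 s.
2. the driver's collar is home in the fork and the arm has sunk under it, the gripper still holding the driver (horizontal distance between driver_collar and fork below 0.004 m and z of driver_collar in the frame of fork between -0.003 and 0.003 m and value of joint fork_sink above 0.06 rad and contact force between the fingers and driver above 1 N), for 0.2 s.
At the end, for the whole second after the job is handed in: The driver hangs upright (within 0.08 rad) in the fork, its collar fully home on the seat (centre within 4 mm, height within 3 mm), carried by the sunken arm between its stops (sink 0.06 to 0.66 rad) and still (under 40 mm/s, arm under 0.12 rad/s) (horizontal distance between driver_collar and fork below 0.004 m and z of driver_collar in the frame of fork between -0.003 and 0.003 m and angle between driver's own z axis and vertical below 0.08 rad and value of joint fork_sink between 0.06 and 0.66 rad and velocity of joint fork_sink between -0.12 and 0.12 rad/s and linear speed of driver below 0.04 m/s and contact force between driver and fork above 2 N); the robot touches nothing.
It fails at once if the arm drops or springs up: it turns up or down faster than 0.4 rad/s (about 0.1 m/s at the fork) (velocity of joint fork_sink above 0.4 rad/s or velocity of joint fork_sink below -0.4 rad/s).
It fails at once if the driver is forced against the arm with more than 20 N (contact force between driver and fork above 20 N).
It fails at once if the driver is tipped more than 0.6 rad from upright (angle between driver's own z axis and vertical above 0.6 rad).
It fails at once if a bystander on the bench is moved more than 30 mm (distance of any of maple_block, block_plane, try_square, pencil, cork_pad from where it was at the start of the episode above 0.03 m).
It also fails if it takes over 67 s, if anything falls off the work surface, if the arm or the gripper's body presses on something with over 40 N, if the wrist force passes 120 N, or if a joint passes its speed limit or range.

## Robot

A 6-joint arm with a two-finger parallel gripper is mounted at the origin on a cart in front of the work surface, level with it; the furniture and walls round the work are solid. World frame = base frame: x ahead of the robot, y to its left, z up, the work surface at z = 0. Lengths are in m, angles in degrees, forces in N, time in s.
With the tool pointing down it reaches from about 0.3 to 0.75 m from the base axis. Payload 8.5 kg.
Tool frame: the origin (TCP) lies at the very end of the fingers, on their centre line; the grasp point (between the pads) lies 19 mm behind it (env.hold_point_z is the distance from the TCP to the grasp point, in m); z points along the fingers, y is the line along which they close (so a half turn about z gives the same grasp; the last joint's range is limited). The gripper opens to 85 mm and grips with 20 to 120 N. Pads are 22 mm wide; open, the fingers measure 114 mm over their backs; the gripper's body (76 mm by 85 mm) begins 54 mm behind the grasp point. The pads swing forward as they close: fully open they stand 13 mm farther back than shut.
Start: joints at [58.94, 21.807, 74.336, -0, 83.858, -12.336], TCP at [0.177, 0.521, 0.231] pointing down, gripper open.
Joint ranges: [-178.18, 178.18], [-50.72, 133.34], [12.68, 142.11], [-81.47, 261.47], [9.98, 163.14], [-165.26, 165.26]. Speed limits (degrees/s): [136.94, 136.94, 180, 180, 180, 180].

## Interface

Orientations are given as a 3x3 rotation matrix whose columns are the frame's x, y, z axes.
In Python, from rig import env, optics gives the robot as it stands.
- The arm moves only by the shell command python3 -m jog 'ROWS' [OPENING] [FORCE]. ROWS is JSON, a list of rows, each an object with "linear": the shift along the tool's x, y, z in units of 40 mm (1.0 is 40 mm), a list of three; "roll": the turn about the tool's z in units of 5 degrees (1.0 is 5 degrees). A call has 1 to 12 rows; each row shifts and turns the commanded pose from where the row before left it, along the tool's axes as they then stand; what a row does not reach is not made up. A row lasts 1/12 s, in which the tool goes at most 41.7 mm and 7.16 degrees, less where a joint would pass 70% of its speed; a pose out of reach is approached as far as the arm can. A call is refused whole if a number of a shift passes 1 or a number of a turn 1, either way. A call with a gripper value outside its range is refused whole. OPENING is the opening, from -1 (shut) to 1 (fully open), set as the call begins (- or left out, the last holds). The fingers move at their own pace and stop on an object; FORCE is the grip in N (left out, the last holds). Time passes only in rows, so rows that do not move let the fingers close. It gives the time, the measured TCP pose, the force, the opening and the grip force at its end, in the units of the state.
- env.observe(): the state, without advancing time (a new reading comes with each control period).
- optics.get_image(name): name is "side" or "top" or "wrist"; returns the picture (480x640x3 uint8, red, green, blue); there is no depth.
- optics.calibration(name): a dict with "fov_y" (degrees; the focal length in pixels is half the picture's height over the tangent of half this angle, whatever the lens; pixels are square), "cx", "cy" (the principal point, pixels), "T" (4x4, takes a point from camera to world coordinates). Camera axes: x right, y down, z forward; pixel columns grow to the right and rows downward; lengths in m; the calibration is good to about 2 mm. A picture is of the moment at which its call begins: read the wrist's pose just before it. calibration takes no time and is no camera call; for the wrist camera it gives the pose at the moment of the call.
- env.close_job(): hands the job in; it is judged then, once.
The state is a dict: "time_s": time; "q": joint angles; "qvel": joint speeds; "joint_efforts": joint torques, N m; "position": TCP position; "tool_rot": TCP orientation; "ft_force": force on the tool from outside, world axes, zero at the start; "wrist_torque": the same for the moment, N m; "grip_width": finger opening in m; "gripper_force": force on a finger pad.
Only numpy, scipy, OpenCV 4.12 (cv2) and the standard library are available. Lean on these libraries where they do the work, as an engineer would, in place of code of your own. Each camera call takes 0.05 s, during which the arm holds its last target. There are 200 camera calls.

## Working session

There is one attempt and no reset: what is moved stays moved. The work goes in short steps, Python scripts to look and compute and a shell command to move; the robot and the scene stay as the last step left them, time stands still between calls to the robot, and variables do not carry over. Pictures are saved under pics/ and viewed, at most 10 in all, crops included, and the job is handed in when it is done.

```bash
ls; mkdir -p pics
python3 - <<'E'
from rig import env, optics
import cv2,numpy as np
s=env.observe();print(s['time_s'],s['position'],np.round(s['tool_rot'],3).tolist(),s['grip_width'],env.hold_point_z)
for n in("side","top"):
    im=optics.get_image(n);cv2.imwrite(f"pics/{n}0.png",im[:,:,::-1]);c=optics.calibration(n);print(n,c['fov_y'],c['cx'],c['cy'],np.round(c['T'],4).tolist(),{k:v for k,v in c.items() if k not in('T',)})
E
```

```text
pics
0.0 [0.17640802 0.52063047 0.23070117] [[-0.947, 0.321, -0.001], [0.321, 0.947, -0.001], [0.0, -0.001, -1.0]] 0.08558265396217657 0.0187
side 52.41230090066226 320.53170731534715 237.53319643432826 [[0.9935, -0.0647, 0.0939, 0.4358], [-0.1139, -0.5971, 0.794, -0.9968], [0.0047, -0.7995, -0.6006, 0.8846], [0.0, 0.0, 0.0, 1.0]] {'fov_y': 52.41230090066226, 'cx': 320.53170731534715, 'cy': 237.53319643432826}
top 48.67828704024486 324.7625809004245 238.5817501228818 [[-0.0064, -0.9938, 0.1108, 0.4006], [-0.9999, 0.0081, 0.0147, -0.0762], [-0.0155, -0.1107, -0.9937, 1.4923], [0.0, 0.0, 0.0, 1.0]] {'fov_y': 48.67828704024486, 'cx': 324.7625809004245, 'cy': 238.5817501228818}
```

View pics/side0.png

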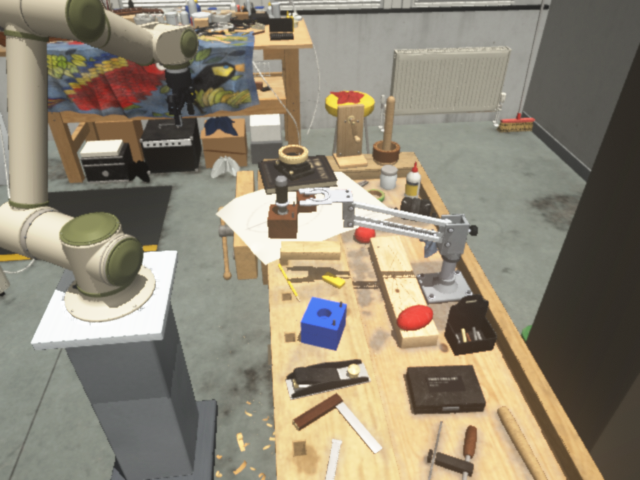

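View pics/top0.png

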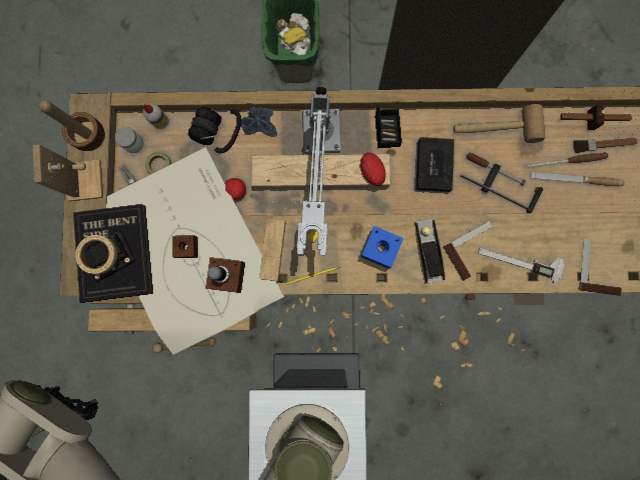

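Top view: the smaller brown block is at (185,246), the larger brown block, with the driver in it, at (224,275), and the blue block at (382,248). The larger brown one fits driver_rest because it isn't blue and is the larger of the two browns. The fork is at (312,235) with its mouth pointing down in the picture. I'll confirm with one crop.

```bash
cat > h.py <<'E'
import numpy as np,cv2
from rig import env,optics
def ray(n,u,v,c=None):
    c=c or optics.calibration(n);f=240/np.tan(np.radians(c['fov_y']/2));T=np.array(c['T'])
    d=T[:3,:3]@np.array([(u-c['cx'])/f,(v-c['cy'])/f,1]);return T[:3,3],d/np.linalg.norm(d)
def plane(n,u,v,z,c=None):
    o,d=ray(n,u,v,c);return o+d*(z-o[2])/d[2]
def proj(n,p,c=None):
    c=c or optics.calibration(n);f=240/np.tan(np.radians(c['fov_y']/2));T=np.array(c['T'])
    q=T[:3,:3].T@(np.array(p)-T[:3,3]);return np.array([c['cx']+f*q[0]/q[2],c['cy']+f*q[1]/q[2]])
def tri(r1,r2):
    (a,d),(b,e)=r1,r2;s=np.linalg.lstsq(np.c_[d,-e],b-a,rcond=None)[0];p,q=a+d*s[0],b+e*s[1];return (p+q)/2,np.linalg.norm(p-q)
E
python3 - <<'E'
from h import *
t=cv2.imread('pics/top0.png');s=cv2.imread('pics/side0.png')
a=cv2.resize(t[190:310,165:345],None,fx=4,fy=4,interpolation=cv2.INTER_CUBIC)[:,:]
b=cv2.resize(s[165:250,255:375],None,fx=4,fy=4,interpolation=cv2.INTER_CUBIC)
cv2.imwrite('pics/crop_t.png',a);cv2.imwrite('pics/crop_s.png',cv2.resize(s[165:245,255:365],None,fx=7,fy=7,interpolation=cv2.INTER_CUBIC))
print('block top',plane('top',224,275,.07),'cap',plane('top',216,273,.186))
for n,u,v in(('maple',272,250),('pencil',312,275)):print(n,plane('top',u,v,.02))
E
```

```text
block top [0.46307785 0.21603836 0.07      ] cap [0.4630544  0.21207525 0.186     ]
maple [0.53398531 0.09300085 0.02      ]
pencil [ 0.46354411 -0.01839676  0.02      ]
```

View pics/crop_t.png

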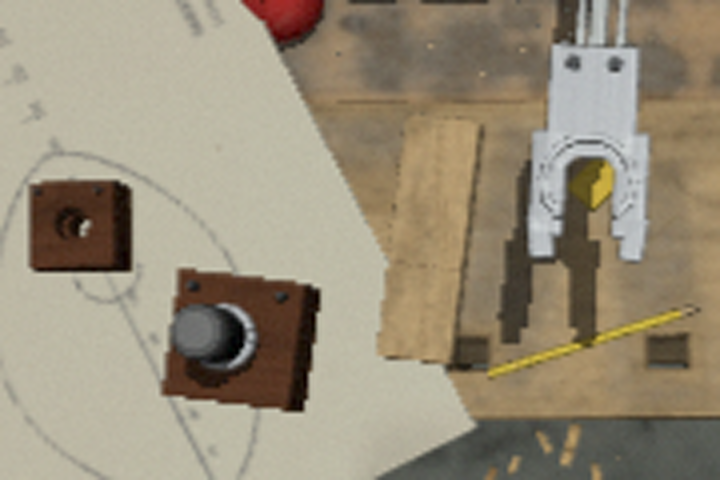

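View pics/crop_s.png

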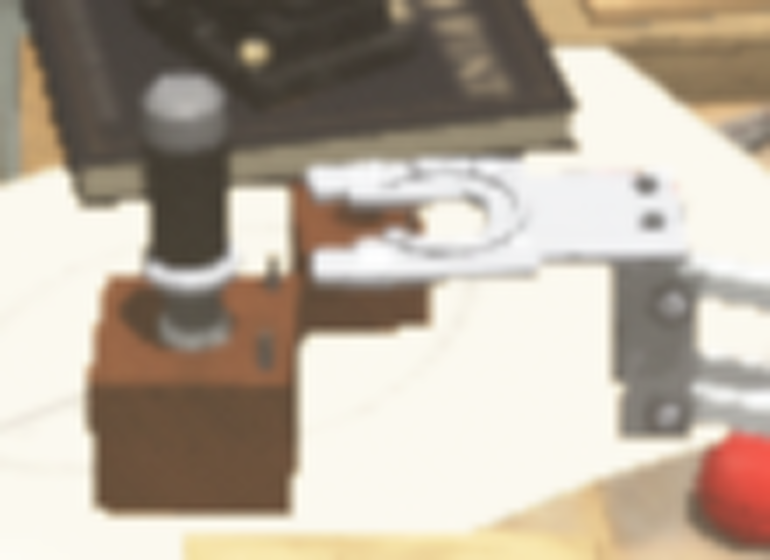

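Run:
```python
from h import *
T=lambda x,y:(165+x/4,190+y/4);S=lambda x,y:(255+x/7,165+y/7)
for n,a,b in(('tip+y outer',(530,257),(308,170)),('tip-y outer',(643,261),(313,270)),('lip back',(588,138),(527,215)),('bolts-y',(615,64),(653,220)),('bolts+y',(573,62),(645,184)),('cap',(190,332),(187,92)),('shoulder+y',(533,132),(530,160)),('shoulder-y',(648,135),(537,272))):
    p,e=tri(ray('top',*T(*a)),ray('side',*S(*b)));print(n,np.round(p,4),round(e,4))
# top-only, plane sweep
for z in(.22,.24,.26):
    print(z,*[np.round(plane('top',*T(*a),z)[:2],4) for a in((530,257),(643,261),(588,138),(533,132),(648,135))])
print(plane('top',*T(190,332),.186),plane('side',*S(187,92),.186))
for q in ((205,295),(301,411),(164,394),(179,269),(319,287)):print(np.round(plane('top',*T(*q),.07)[:2],4))
```

```text
tip+y outer [0.5011 0.0048 0.2757] 0.0011
tip-y outer [ 0.4979 -0.0603  0.2772] 0.0005
lip back [ 0.5712 -0.0289  0.2737] 0.0031
bolts-y [ 0.6125 -0.0449  0.2791] 0.0008
bolts+y [ 0.6138 -0.0205  0.2781] 0.0005
cap [0.4652 0.2212 0.1842] 0.0041
shoulder+y [0.5755 0.0029 0.2757] 0.0048
shoulder-y [ 0.5713 -0.0636  0.2735] 0.0004
0.22 [0.5051 0.0085] [ 0.5022 -0.0595] [ 0.5771 -0.0267] [0.581  0.0066] [ 0.5786 -0.063 ]
0.24 [0.5035 0.0071] [ 0.5006 -0.0598] [ 0.5743 -0.0275] [0.5782 0.0053] [ 0.5758 -0.0633]
0.26 [0.5018 0.0058] [ 0.499 -0.06 ] [ 0.5715 -0.0283] [0.5754 0.004 ] [ 0.573  -0.0635]
[0.46311613 0.22074156 0.186     ] [0.46721468 0.21820266 0.186     ]
[0.4935 0.2374]
[0.4154 0.1718]
[0.4273 0.2639]
[0.5111 0.2553]
[0.4983 0.1606]
```

The crops confirm it: the driver (cap at top px 212,273) stands in the larger brown block, and the fork seat is at about (.5445,-.030,.276), mouth toward -x. First I'll square the tool and move above the driver.

```bash
python3 -m jog '[{"linear":[0,0,0],"roll":-0.935},{"linear":[0,0,0],"roll":-0.935},{"linear":[0,0,0],"roll":-0.935},{"linear":[0,0,0],"roll":-0.935},{"linear":[0,0,0],"roll":0}]' 1 40
python3 -m jog '[{"linear":[-0.5,-0.5,0]},{"linear":[-0.5,-0.5,0]},{"linear":[-0.5,-0.5,0]},{"linear":[-0.5,-0.5,0]},{"linear":[-0.5,-0.5,0]},{"linear":[-0.5,-0.5,0]},{"linear":[-0.5,-0.5,0]},{"linear":[-0.5,-0.5,0]},{"linear":[-0.5,-0.5,0]},{"linear":[-0.5,-0.5,0]},{"linear":[0,0,0]},{"linear":[0,0,0]}]'
python3 - <<'E'
from h import *
s=env.observe();print(s['time_s'],np.round(s['position'],4),np.round(s['tool_rot'],3).tolist())
c=optics.calibration('wrist');im=optics.get_image('wrist');cv2.imwrite('pics/w1.png',im[:,:,::-1]);print(c['fov_y'],np.round(c['T'],3).tolist())
print(proj('wrist',[.465,.219,.186],c))
E
```

```text
time_s: 0.52
position: [0.1764, 0.5207, 0.231]
tool_rot: [[-1.0, -0.002, -0.0], [-0.002, 1.0, -0.001], [0.0, -0.001, -1.0]]
ft_force: [0.3, -0.1, -0.9]
grip_width: 0.0853
gripper_force: 0.0
0.5167 [0.1764 0.5207 0.231 ] [[-1.0, -0.002, -0.0], [-0.002, 1.0, -0.001], [0.0, -0.001, -1.0]]
68.48683822873548 [[-0.002, 0.963, 0.271, 0.107], [1.0, 0.002, -0.001, 0.521], [-0.002, 0.271, -0.963, 0.374], [0.0, 0.0, 0.0, 1.0]]
[-66.82343826 610.47787194]invalid input
```

```bash
python3 -m jog '[{"linear":[-0.5,-0.5,0],"roll":0},{"linear":[-0.5,-0.5,0],"roll":0},{"linear":[-0.5,-0.5,0],"roll":0},{"linear":[-0.5,-0.5,0],"roll":0},{"linear":[-0.5,-0.5,0],"roll":0},{"linear":[-0.5,-0.5,0],"roll":0},{"linear":[-0.5,-0.5,0],"roll":0},{"linear":[-0.5,-0.5,0],"roll":0},{"linear":[-0.5,-0.5,0],"roll":0},{"linear":[-0.5,-0.5,0],"roll":0},{"linear":[0,0,0],"roll":0},{"linear":[0,0,0],"roll":0}]'
python3 - <<'E'
from h import *
c=optics.calibration('wrist');im=optics.get_image('wrist');cv2.imwrite('pics/w1.png',im[:,:,::-1])
print(np.round(c['T'],3).tolist(),proj('wrist',[.465,.219,.186],c))
E
```

```text
time_s: 1.57
position: [0.3772, 0.32, 0.2311]
tool_rot: [[-1.0, 0.005, -0.0], [0.005, 1.0, -0.0], [0.0, -0.0, -1.0]]
ft_force: [-0.9, -0.0, -0.0]
grip_width: 0.0854
gripper_force: 0.0
[[0.006, 0.963, 0.271, 0.308], [1.0, -0.005, -0.003, 0.321], [-0.001, 0.271, -0.963, 0.374], [0.0, 0.0, 0.0, 1.0]] [157.88455529 398.23666141]
```

View pics/w1.png

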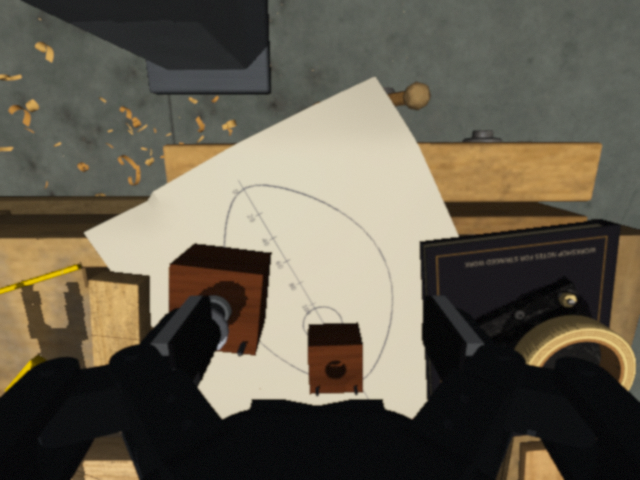

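The driver's cap is hidden behind the left finger (the ring shows at 215,310). I'll centre in y so it comes into the gap between the fingers.

```bash
python3 -m jog '[{"linear":[0,-0.5,0],"roll":0},{"linear":[0,-0.5,0],"roll":0},{"linear":[0,-0.5,0],"roll":0},{"linear":[0,-0.5,0],"roll":0},{"linear":[0,-0.5,0],"roll":0},{"linear":[0,0,0],"roll":0},{"linear":[0,0,0],"roll":0}]'
python3 - <<'E'
from h import *
c=optics.calibration('wrist');im=optics.get_image('wrist');cv2.imwrite('pics/w2.png',im[:,:,::-1])
print(np.round(c['T'],3).tolist(),proj('wrist',[.465,.219,.186],c),proj('wrist',[.465,.219,.07],c))
E
```

```text
time_s: 2.2
position: [0.376, 0.2211, 0.2315]
tool_rot: [[-1.0, 0.002, 0.0], [0.002, 1.0, 0.0], [-0.0, 0.0, -1.0]]
ft_force: [0.6, 0.9, 0.3]
grip_width: 0.0855
gripper_force: 0.0
[[0.002, 0.962, 0.272, 0.307], [1.0, -0.002, -0.001, 0.222], [-0.001, 0.272, -0.962, 0.374], [0.0, 0.0, 0.0, 1.0]] [313.1554835 398.620653 ] [314.4600357 312.6198677]
```

View pics/w2.png

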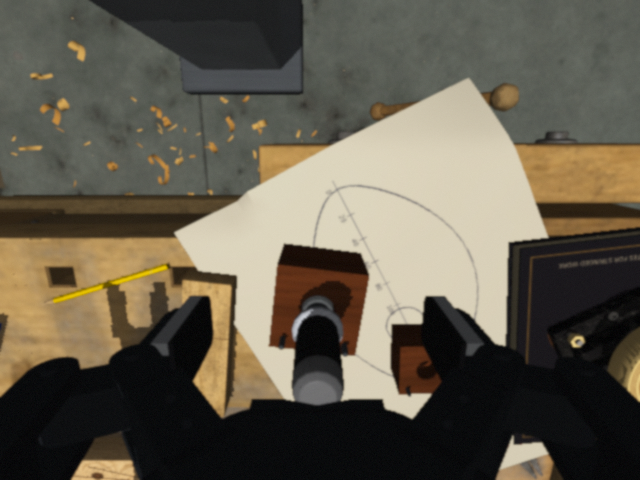

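The cap is at about (318,390) and the collar ring at (318,322), so the driver's axis is at roughly (.464,.222). I'll move over it and down to the grip height (TCP z .134).

```bash
python3 -m jog '[{"linear":[-0.5,0,0],"roll":0},{"linear":[-0.5,0,0],"roll":0},{"linear":[-0.5,0,0],"roll":0},{"linear":[-0.5,0,0],"roll":0},{"linear":[-0.2,0.03,0],"roll":0},{"linear":[0,0,0],"roll":0},{"linear":[0,0,0.5],"roll":0},{"linear":[0,0,0.5],"roll":0},{"linear":[0,0,0.5],"roll":0},{"linear":[0,0,0.5],"roll":0},{"linear":[0,0,0.44],"roll":0},{"linear":[0,0,0],"roll":0}]'
python3 -m jog '[{"linear":[0,0,0],"roll":0},{"linear":[0,0,0],"roll":0},{"linear":[0,0,0],"roll":0},{"linear":[0,0,0],"roll":0},{"linear":[0,0,0],"roll":0},{"linear":[0,0,0],"roll":0},{"linear":[0,0,0],"roll":0},{"linear":[0,0,0],"roll":0}]' -1 20
```

```text
time_s: 3.25
position: [0.4617, 0.2223, 0.1311]
tool_rot: [[-1.0, -0.0, -0.006], [-0.0, 1.0, -0.001], [0.006, -0.001, -1.0]]
ft_force: [-0.0, -0.1, -0.5]
grip_width: 0.0854
gripper_force: 0.0
time_s: 3.92
position: [0.4649, 0.2219, 0.1347]
tool_rot: [[-1.0, 0.001, 0.002], [0.001, 1.0, 0.0], [-0.002, 0.0, -1.0]]
ft_force: [-1.1, -0.8, 7.1]
grip_width: 0.0348
gripper_force: 19.5
```

```bash
python3 -m jog '[{"linear":[0,0,0],"roll":0},{"linear":[0,0,0],"roll":0},{"linear":[0,0,-0.1],"roll":0},{"linear":[0,0,-0.2],"roll":0},{"linear":[0,0,-0.2],"roll":0},{"linear":[0,0,-0.2],"roll":0},{"linear":[0,0,-0.2],"roll":0},{"linear":[0,0,-0.2],"roll":0},{"linear":[0,0,-0.2],"roll":0},{"linear":[0,0,-0.2],"roll":0},{"linear":[0,0,-0.2],"roll":0},{"linear":[0,0,-0.2],"roll":0}]' - 60
python3 -m jog '[{"linear":[0,0,-0.3],"roll":0},{"linear":[0,0,-0.3],"roll":0},{"linear":[0,0,-0.3],"roll":0},{"linear":[0,0,-0.3],"roll":0},{"linear":[0,0,-0.3],"roll":0},{"linear":[0,0,-0.3],"roll":0},{"linear":[0,0,-0.3],"roll":0},{"linear":[0,0,-0.3],"roll":0},{"linear":[0,0,-0.3],"roll":0},{"linear":[0,0,-0.3],"roll":0},{"linear":[0,0,0],"roll":0},{"linear":[0,0,0],"roll":0}]'
python3 -m jog '[{"linear":[0,0,0],"roll":0},{"linear":[0,0,0],"roll":0},{"linear":[0,0,0],"roll":0},{"linear":[0,0,0],"roll":0}]'
python3 - <<'E'
from h import *
s=env.observe();print(s['ft_force'],s['wrist_torque'])
for n in("side","top","wrist"):cv2.imwrite(f"pics/{n}3.png",optics.get_image(n)[:,:,::-1])
a=cv2.imread('pics/side3.png')[110:260,240:440];cv2.imwrite('pics/s3c.png',cv2.resize(a,None,fx=4,fy=4,interpolation=cv2.INTER_CUBIC))
E
```

```text
time_s: 4.92
position: [0.4644, 0.2219, 0.2105]
tool_rot: [[-1.0, 0.0, 0.0], [0.0, 1.0, 0.0], [-0.0, 0.0, -1.0]]
ft_force: [0.5, 0.8, -3.5]
grip_width: 0.0343
gripper_force: 60.0
time_s: 5.92
position: [0.4644, 0.222, 0.33]
tool_rot: [[-1.0, 0.0, 0.001], [0.0, 1.0, 0.0], [-0.001, 0.0, -1.0]]
ft_force: [0.7, 0.3, -4.1]
grip_width: 0.0339
gripper_force: 60.1
time_s: 6.25
position: [0.4643, 0.2219, 0.3293]
tool_rot: [[-1.0, 0.0, -0.001], [0.0, 1.0, -0.0], [0.001, -0.0, -1.0]]
ft_force: [0.0, -0.9, -2.4]
grip_width: 0.0345
gripper_force: 60.1
[ 0.03407594 -0.92165807 -2.41133909] [-0.04228111 -0.02828498 -0.02458328]
```

View pics/s3c.png

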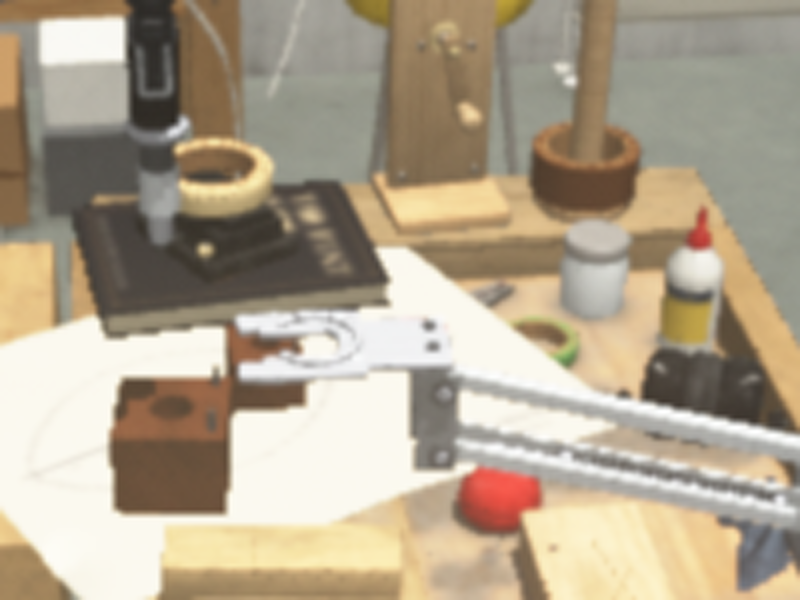

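Step 1 is done: the driver hangs upright in the gripper, with its tip at about (160,240) in the crop, and the rest is empty. The weight reads 3–4 N. Next I'll move to in front of the mouth with the collar about 8 mm above the seat.

```bash
python3 -m jog '[{"linear":[0.02,-0.3,0.02],"roll":0},{"linear":[0.02,-0.55,0.02],"roll":0},{"linear":[0.02,-0.55,0.02],"roll":0},{"linear":[0.02,-0.6,0.02],"roll":0},{"linear":[0.02,-0.6,0.02],"roll":0},{"linear":[0.02,-0.6,0.02],"roll":0},{"linear":[0.02,-0.6,0.02],"roll":0},{"linear":[0.02,-0.6,0.02],"roll":0},{"linear":[0.02,-0.6,0.02],"roll":0},{"linear":[0.02,-0.5,0.02],"roll":0},{"linear":[0,-0.4,0.02],"roll":0},{"linear":[0,-0.3,0],"roll":0}]'
python3 -m jog '[{"linear":[0,-0.2,0],"roll":0},{"linear":[0,-0.1,0],"roll":0},{"linear":[0,-0.3,0],"roll":0},{"linear":[0,0,0],"roll":0},{"linear":[0,0,0],"roll":0},{"linear":[0,0,0],"roll":0},{"linear":[0,0,0],"roll":0},{"linear":[0,0,0],"roll":0}]'
python3 - <<'E'
from h import *
c=optics.calibration('wrist');w=optics.get_image('wrist')[:,:,::-1];s=optics.get_image('side')[:,:,::-1]
cv2.imwrite('pics/w4.png',w);cv2.imwrite('pics/s4.png',s);np.save('c4.npy',c,allow_pickle=True)
p=env.observe()['position'];print(p,env.observe()['ft_force'])
a=cv2.resize(w[240:480,120:520],(800,480),interpolation=cv2.INTER_CUBIC);cv2.imwrite('pics/w4c.png',a)
b=cv2.resize(s[130:230,255:355],(600,600),interpolation=cv2.INTER_CUBIC);cv2.imwrite('pics/s4c.png',b)
print(proj('wrist',p,c))
E
```

```text
time_s: 7.4
position: [0.4558, -0.0279, 0.3208]
tool_rot: [[-1.0, 0.002, -0.0], [0.002, 1.0, -0.0], [0.0, -0.0, -1.0]]
ft_force: [0.1, 0.4, -3.8]
grip_width: 0.0344
gripper_force: 60.5
time_s: 8.07
position: [0.4563, -0.0495, 0.321]
tool_rot: [[-1.0, -0.0, 0.0], [-0.0, 1.0, 0.0], [-0.0, 0.0, -1.0]]
ft_force: [0.3, 0.4, -3.9]
grip_width: 0.0343
gripper_force: 60.8
[ 0.45630611 -0.04968174  0.32094811] [ 0.58386019 -0.08902165 -3.09320434]
[315.39221463 302.55937154]
```

View pics/w4c.png

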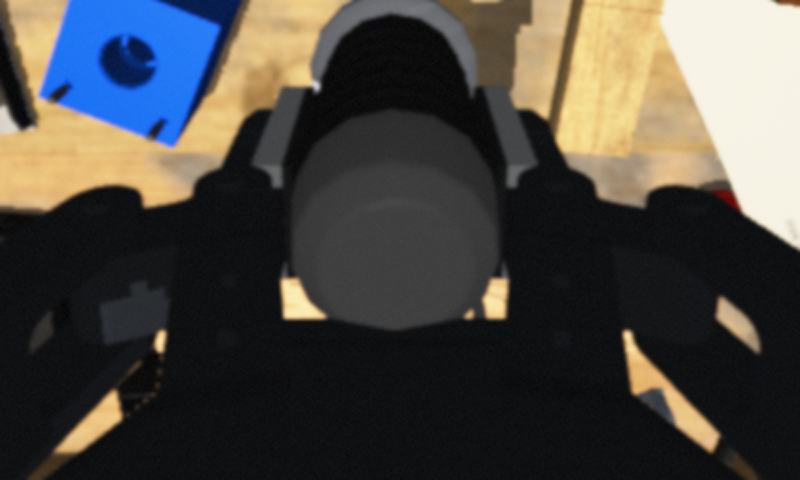

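View pics/s4c.png

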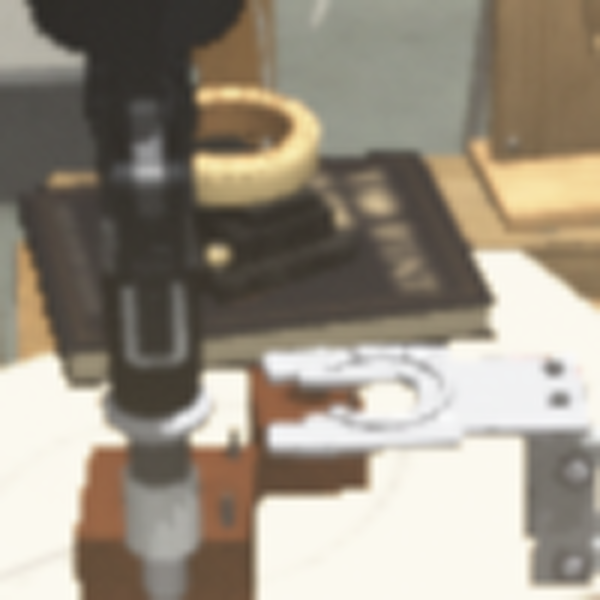

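The side view shows the collar at about (160,415) in the crop and the fork prong tips at x≈265, rows 350–450. I overshot y by 24 mm. I'll check the fork height from edge profiles in the side image.

Run:
```python
from h import *
g=cv2.imread('pics/s4.png').astype(int)
for x in(.506,.512,.515):
    for z in(.270,.276,.282):
        pr=lambda y,zz:np.round(proj('side',[x,y,zz]),1)
        print(x,z,'far top',pr(.0065,z),'far in',pr(-.013,z),'near in top',pr(-.041,z),'near bot',pr(-.061,z-.007))
for u in(301,303,305):print(u,[(v,int(g[v,u].sum()/3),int(g[v,u,0]-g[v,u,2])) for v in range(184,210)])
p=[.4563,-.0497,.2843]
print('collar under',proj('side',p), 'upper', proj('side',[.4563,-.0497,.2943]))
print('collar col',[(v,int(g[v,281].sum()/3)) for v in range(190,214)]);print('collar row198',[(u,int(g[198,u].sum()/3)) for u in range(268,296)])
```

```text
0.506 0.27 far top [300.8 190.9] far in [301.5 195.1] near in top [302.5 201.5] near bot [303.3 208.7]
0.506 0.276 far top [300.8 188.7] far in [301.4 193. ] near in top [302.4 199.3] near bot [303.2 206.5]
0.506 0.282 far top [300.7 186.6] far in [301.4 190.8] near in top [302.4 197.1] near bot [303.2 204.4]
0.512 0.27 far top [303.3 190.7] far in [304. 195.] near in top [305.1 201.3] near bot [305.9 208.6]
0.512 0.276 far top [303.3 188.6] far in [304.  192.8] near in top [305.  199.2] near bot [305.8 206.4]
0.512 0.282 far top [303.2 186.4] far in [303.9 190.7] near in top [305. 197.] near bot [305.8 204.2]
0.515 0.27 far top [304.5 190.6] far in [305.3 194.9] near in top [306.3 201.3] near bot [307.2 208.5]
0.515 0.276 far top [304.5 188.5] far in [305.2 192.8] near in top [306.3 199.1] near bot [307.1 206.3]
0.515 0.282 far top [304.5 186.3] far in [305.2 190.6] near in top [306.3 196.9] near bot [307.1 204.1]
301 [(184, 82, -17), (185, 113, -28), (186, 133, -34), (187, 136, -33), (188, 175, -17), (189, 234, 1), (190, 243, 2), (191, 240, 1), (192, 204, 0), (193, 146, -15), (194,
[... 1102 characters left out ...]
]
collar under [281.02050919 199.51678045] upper [280.82701164 195.79374136]
collar col [(190, 93), (191, 70), (192, 58), (193, 57), (194, 59), (195, 59), (196, 59), (197, 60), (198, 63), (199, 87), (200, 132), (201, 150), (202, 135), (203, 115), (204, 89), (205, 80), (206, 78), (207, 79), (208, 79), (209, 80), (210, 91), (211, 123), (212, 147), (213, 153)]
collar row198 [(268, 246), (269, 246), (270, 244), (271, 232), (272, 171), (273, 125), (274, 105), (275, 86), (276, 74), (277, 67), (278, 65), (279, 62), (280, 62), (281, 63), (282, 66), (283, 73), (284, 99), (285, 140), (286, 184), (287, 226), (288, 233), (289, 223), (290, 214), (291, 238), (292, 243), (293, 243), (294, 243), (295, 234)]
```

The seat height comes out at 0.2765 ± 0.002, and the collar shows no bias between image and robot. Correcting y and z, then entering the mouth slowly.

```bash
python3 -m jog '[{"linear":[0,0.2,-0.05],"roll":0},{"linear":[0,0.2,0],"roll":0},{"linear":[0,0.18,0],"roll":0},{"linear":[0,0,0],"roll":0},{"linear":[0,0,0],"roll":0},{"linear":[0,0,0],"roll":0},{"linear":[-0.1,0,0],"roll":0},{"linear":[-0.15,0,0],"roll":0},{"linear":[-0.15,0,0],"roll":0},{"linear":[-0.15,0,0],"roll":0},{"linear":[-0.1,0,0],"roll":0},{"linear":[0,0,0],"roll":0}]'
python3 -m jog '[{"linear":[-0.1,0,0],"roll":0},{"linear":[-0.1,0,0],"roll":0},{"linear":[-0.1,0,0],"roll":0},{"linear":[-0.1,0,0],"roll":0},{"linear":[-0.1,0,0],"roll":0},{"linear":[0,0,0],"roll":0},{"linear":[0,0,0],"roll":0},{"linear":[0,0,0],"roll":0}]'
python3 - <<'E'
from h import *
s=optics.get_image('side')[:,:,::-1];t=optics.get_image('top')[:,:,::-1];cv2.imwrite('pics/s5.png',s)
b=cv2.resize(s[150:230,255:355],(600,480),interpolation=cv2.INTER_CUBIC);cv2.imwrite('pics/s5c.png',b)
c=cv2.resize(t[200:280,280:340],(450,600),interpolation=cv2.INTER_CUBIC);cv2.imwrite('pics/t5c.png',c)
o=np.zeros((600,800,3),np.uint8);o[:372,:465]=cv2.resize(b,(465,372));o[:440,470:800]=cv2.resize(c,(330,440));cv2.imwrite('pics/v5.png',o)
E
```

```text
time_s: 9.17
position: [0.4832, -0.027, 0.3225]
tool_rot: [[-1.0, 0.0, -0.0], [0.0, 1.0, 0.0], [0.0, 0.0, -1.0]]
ft_force: [-0.4, -0.1, -4.1]
grip_width: 0.0342
gripper_force: 60.7
time_s: 9.83
position: [0.5022, -0.0268, 0.3229]
tool_rot: [[-1.0, 0.0, -0.0], [0.0, 1.0, 0.0], [0.0, 0.0, -1.0]]
ft_force: [-0.6, -0.0, -5.3]
grip_width: 0.0344
gripper_force: 60.7
```

View pics/v5.png

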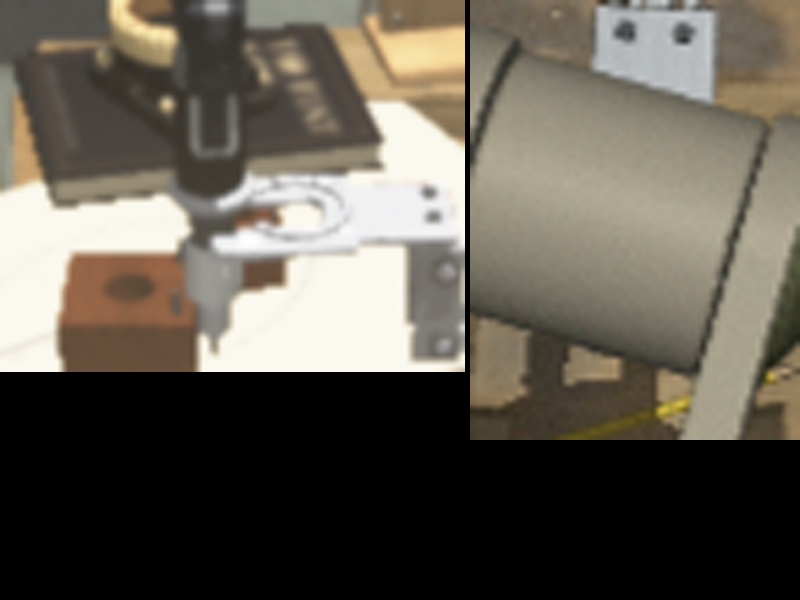

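The side view shows the neck between the prong tips (crop 215,230), the collar above the plate and the housing below it, with no contact force. Moving on to the seat.

```bash
python3 -m jog '[{"linear":[-0.1,-0.005,0],"roll":0},{"linear":[-0.1,-0.005,0],"roll":0},{"linear":[-0.1,-0.005,0],"roll":0},{"linear":[-0.1,-0.005,0],"roll":0},{"linear":[-0.1,-0.005,0],"roll":0},{"linear":[-0.1,-0.005,0],"roll":0},{"linear":[-0.1,-0.005,0],"roll":0},{"linear":[-0.1,-0.005,0],"roll":0},{"linear":[-0.1,-0.005,0],"roll":0},{"linear":[-0.08,-0.005,0],"roll":0},{"linear":[0,0,0],"roll":0},{"linear":[0,0,0],"roll":0}]'
python3 - <<'E'
from h import *
print(np.round(env.observe()['position'],4))
s=optics.get_image('side')[:,:,::-1];cv2.imwrite('pics/s6.png',s)
b=cv2.resize(s[160:220,285:365],(800,600),interpolation=cv2.INTER_CUBIC);cv2.imwrite('pics/s6c.png',b)
E
```

```text
time_s: 10.93
position: [0.5417, -0.0289, 0.3229]
tool_rot: [[-1.0, 0.0, 0.0], [0.0, 1.0, -0.0], [-0.0, -0.0, -1.0]]
ft_force: [0.7, 0.1, -3.5]
grip_width: 0.034
gripper_force: 60.8
[ 0.5417 -0.0289  0.3229]
```

View pics/s6c.png

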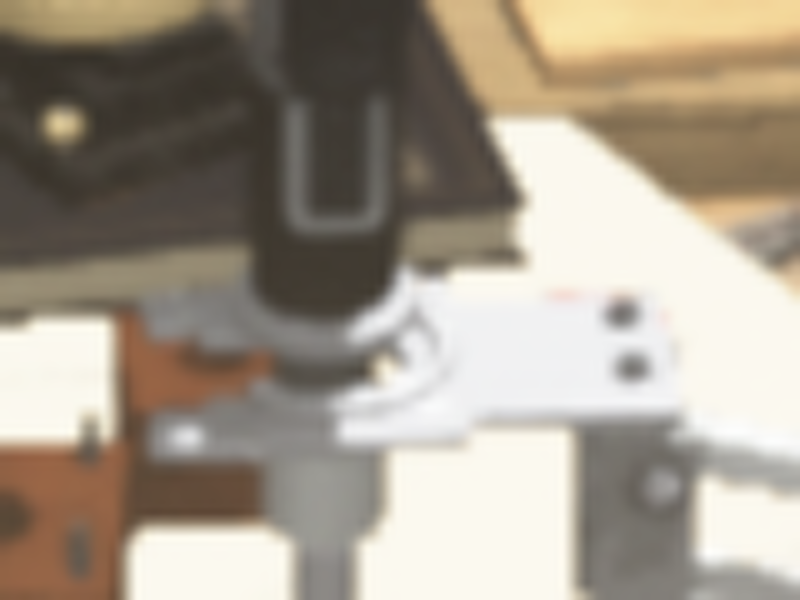

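The collar stands above the seat with the neck in the slot, and a small gap remains behind the neck (crop 385,370). I'll nudge in by about 2.5 mm.

```bash
python3 -m jog '[{"linear":[-0.02,0,0],"roll":0},{"linear":[-0.02,0,0],"roll":0},{"linear":[-0.02,0,0],"roll":0},{"linear":[0,0,0],"roll":0},{"linear":[0,0,0],"roll":0}]'
python3 - <<'E'
from h import *
F=[]
for i in range(8):
    s=optics.get_image('side');F.append(env.observe()['ft_force'])
print(np.mean(F,0),np.std(F,0),np.round(env.observe()['position'],4))
cv2.imwrite('pics/s7.png',s[:,:,::-1])
E
```

```text
time_s: 11.4
position: [0.5439, -0.0289, 0.3229]
tool_rot: [[-1.0, 0.001, -0.0], [0.001, 1.0, -0.0], [0.0, -0.0, -1.0]]
ft_force: [0.4, -0.1, -3.6]
grip_width: 0.0343
gripper_force: 60.8
[ 0.04525724 -0.09187215 -3.4967247 ] [0.4207415  0.61231671 0.5638126 ] [ 0.5439 -0.0289  0.3229]
```

```bash
python3 -m jog '[{"linear":[0,0,0.025],"roll":0},{"linear":[0,0,0.025],"roll":0},{"linear":[0,0,0.025],"roll":0},{"linear":[0,0,0.025],"roll":0},{"linear":[0,0,0.025],"roll":0},{"linear":[0,0,0.025],"roll":0},{"linear":[0,0,0.025],"roll":0},{"linear":[0,0,0.025],"roll":0},{"linear":[0,0,0.025],"roll":0},{"linear":[0,0,0.025],"roll":0},{"linear":[0,0,0.025],"roll":0},{"linear":[0,0,0],"roll":0}]'
cat > f.py <<'E'
from h import *
import sys
F=[]
for i in range(8):
    s=optics.get_image('side');F.append(env.observe()['ft_force'])
print(np.round(np.mean(F,0),2),np.round(env.observe()['position'],4))
cv2.imwrite(sys.argv[1],s[:,:,::-1])
E
python3 f.py pics/s8.png
```

```text
time_s: 12.8
position: [0.5439, -0.0288, 0.3117]
tool_rot: [[-1.0, 0.0, -0.0], [0.0, 1.0, 0.0], [0.0, 0.0, -1.0]]
ft_force: [0.3, 0.4, -4.1]
grip_width: 0.0342
gripper_force: 60.8
[ 0.22  0.51 -4.03] [ 0.5439 -0.0288  0.3119]
```

```bash
python3 -m jog '[{"linear":[0,0,0.025],"roll":0},{"linear":[0,0,0.025],"roll":0},{"linear":[0,0,0.025],"roll":0},{"linear":[0,0,0.025],"roll":0},{"linear":[0,0,0],"roll":0}]'
python3 f.py pics/s9.png
python3 -m jog '[{"linear":[0,0,0.025],"roll":0},{"linear":[0,0,0.025],"roll":0},{"linear":[0,0,0.025],"roll":0},{"linear":[0,0,0.025],"roll":0},{"linear":[0,0,0],"roll":0}]'
python3 f.py pics/s10.png
```

```text
time_s: 13.62
position: [0.5437, -0.0289, 0.3078]
tool_rot: [[-1.0, 0.0, -0.001], [0.0, 1.0, -0.0], [0.001, -0.0, -1.0]]
ft_force: [-2.8, 1.2, -0.5]
grip_width: 0.0339
gripper_force: 60.9
[-2.43  0.81 -0.78] [ 0.5439 -0.0289  0.308 ]
time_s: 14.43
position: [0.5436, -0.0289, 0.3036]
tool_rot: [[-1.0, 0.0, -0.001], [0.0, 1.0, 0.0], [0.001, 0.0, -1.0]]
ft_force: [-4.7, 1.3, -0.4]
grip_width: 0.0341
gripper_force: 61.0
[-5.18  0.69 -0.21] [ 0.5438 -0.0289  0.304 ]
```

Contact. The fork moves toward -x as it sinks, about 0.29 mm per mm, so fx is building. I'll back off in -x to follow it.

```bash
python3 -m jog '[{"linear":[0.02,0,0],"roll":0},{"linear":[0.02,0,0],"roll":0},{"linear":[0,0,0],"roll":0},{"linear":[0,0,0],"roll":0}]'
python3 f.py pics/s11.png
python3 -m jog '[{"linear":[0.02,0,0],"roll":0},{"linear":[0.01,0,0],"roll":0},{"linear":[0,0,0],"roll":0},{"linear":[0,0,0],"roll":0}]'
python3 f.py pics/s12.png
python3 - <<'E'
import cv2
s=cv2.imread('pics/s12.png');cv2.imwrite('pics/s12c.png',cv2.resize(s[160:220,285:365],(800,600),interpolation=cv2.INTER_CUBIC))
E
```

```text
time_s: 15.17
position: [0.5429, -0.029, 0.3041]
tool_rot: [[-1.0, 0.0, 0.002], [0.0, 1.0, -0.0], [-0.002, -0.0, -1.0]]
ft_force: [1.5, -0.7, -1.4]
grip_width: 0.0343
gripper_force: 61.0
[ 1.2   0.3  -1.73] [ 0.5424 -0.0289  0.3039]
time_s: 15.9
position: [0.5412, -0.0289, 0.3039]
tool_rot: [[-1.0, 0.0, 0.0], [0.0, 1.0, -0.0], [-0.0, -0.0, -1.0]]
ft_force: [2.0, -0.2, -1.2]
grip_width: 0.034
gripper_force: 61.0
[ 2.5   0.29 -2.18] [ 0.5411 -0.0289  0.3039]
```

View pics/s12c.png

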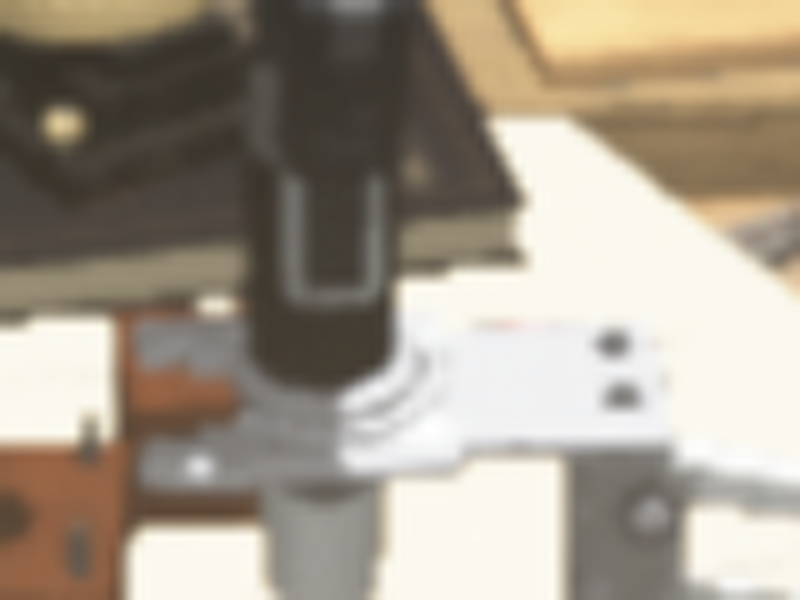

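The fork has sunk about 8 mm with the collar inside the lip (crop 320,400), and it's captured both ways in x. I'll ease down along the arm's arc.

```bash
python3 -m jog '[{"linear":[0,0,0.03],"roll":0},{"linear":[0,0,0.04],"roll":0},{"linear":[0.005,0,0.04],"roll":0},{"linear":[0.01,0,0.04],"roll":0},{"linear":[0.01,0,0.04],"roll":0},{"linear":[0.01,0,0.04],"roll":0},{"linear":[0.01,0,0.04],"roll":0},{"linear":[0.005,0,0.03],"roll":0},{"linear":[0,0,0.02],"roll":0},{"linear":[0,0,0],"roll":0},{"linear":[0,0,0],"roll":0}]'
python3 f.py pics/s13.png
```

```text
time_s: 17.22
position: [0.5391, -0.0289, 0.2911]
tool_rot: [[-1.0, 0.0, -0.0], [0.0, 1.0, 0.0], [0.0, 0.0, -1.0]]
ft_force: [-2.9, -0.1, 0.0]
grip_width: 0.0342
gripper_force: 61.0
[-2.23  0.94 -0.27] [ 0.5391 -0.0289  0.2912]
```

```bash
python3 -m jog '[{"linear":[0.02,0,0],"roll":0},{"linear":[0,0,0],"roll":0},{"linear":[0,0,0],"roll":0}]'
python3 f.py pics/s14.png
python3 -m jog '[{"linear":[0.005,0,0.03],"roll":0},{"linear":[0.005,0,0.03],"roll":0},{"linear":[0.005,0,0.03],"roll":0},{"linear":[0.005,0,0.03],"roll":0},{"linear":[0.005,0,0.03],"roll":0},{"linear":[0,0,0],"roll":0},{"linear":[0,0,0],"roll":0}]'
python3 f.py pics/s15.png
```

```text
time_s: 17.87
position: [0.5387, -0.029, 0.2912]
tool_rot: [[-1.0, 0.0, 0.001], [0.0, 1.0, -0.0], [-0.001, -0.0, -1.0]]
ft_force: [1.0, 0.6, -1.4]
grip_width: 0.0342
gripper_force: 61.0
[ 1.77  0.19 -1.37] [ 0.5385 -0.0289  0.2912]
time_s: 18.85
position: [0.5373, -0.0289, 0.2851]
tool_rot: [[-1.0, 0.0, -0.0], [0.0, 1.0, -0.0], [0.0, -0.0, -1.0]]
ft_force: [1.9, 0.5, -1.5]
grip_width: 0.0344
gripper_force: 61.0
[ 2.37  0.23 -1.06] [ 0.5373 -0.0289  0.2851]
```

```bash
python3 -m jog '[{"linear":[0,0,0.03],"roll":0},{"linear":[0,0,0.03],"roll":0},{"linear":[0,0,0.03],"roll":0},{"linear":[0,0,0.03],"roll":0},{"linear":[0,0,0.03],"roll":0},{"linear":[0,0,0],"roll":0},{"linear":[0,0,0],"roll":0}]'
python3 f.py pics/s16.png
python3 -m jog '[{"linear":[0.005,0,0.03],"roll":0},{"linear":[0.005,0,0.03],"roll":0},{"linear":[0.005,0,0.03],"roll":0},{"linear":[0.005,0,0.03],"roll":0},{"linear":[0.005,0,0.03],"roll":0},{"linear":[0,0,0],"roll":0},{"linear":[0,0,0],"roll":0}]'
python3 f.py pics/s17.png
```

```text
time_s: 19.83
position: [0.5369, -0.0288, 0.279]
tool_rot: [[-1.0, 0.0, -0.001], [0.0, 1.0, 0.0], [0.001, 0.0, -1.0]]
ft_force: [-1.8, -0.1, -0.7]
grip_width: 0.0341
gripper_force: 61.0
[-2.1   0.23  0.07] [ 0.5373 -0.0289  0.2791]
time_s: 20.82
position: [0.5364, -0.0289, 0.2731]
tool_rot: [[-1.0, 0.0, 0.0], [0.0, 1.0, 0.0], [-0.0, 0.0, -1.0]]
ft_force: [-0.7, 0.4, -0.0]
grip_width: 0.0341
gripper_force: 61.1
[-1.55  0.75  0.11] [ 0.5364 -0.0289  0.2731]
```

```bash
python3 -m jog '[{"linear":[0.015,0,0],"roll":0},{"linear":[0,0,0],"roll":0},{"linear":[0,0,0],"roll":0}]'
sed -i 's/range(8)/range(24)/' f.py; python3 f.py pics/s18.png
```

```text
time_s: 21.47
position: [0.5361, -0.0289, 0.2733]
tool_rot: [[-1.0, 0.0, 0.001], [0.0, 1.0, -0.0], [-0.001, -0.0, -1.0]]
ft_force: [1.0, 0.4, 0.0]
grip_width: 0.0343
gripper_force: 61.1
[ 2.46  0.11 -0.28] [ 0.5357 -0.0289  0.2731]
```

Balance reads within 0.1 N. I've already viewed 12 pictures, over the limit of 10, so I'll check numerically that the collar is home by tracking the bolts from before contact to now.

```bash
python3 -m jog '[{"linear":[-0.009,0,0],"roll":0},{"linear":[0,0,0],"roll":0},{"linear":[0,0,0],"roll":0}]'
python3 f.py pics/s19.png
python3 - <<'E'
from h import *
G=lambda n:cv2.imread(f'pics/{n}.png')
t=cv2.resize(G('s7')[190:204,341:354],None,fx=8,fy=8,interpolation=cv2.INTER_CUBIC)
P0=np.array([.613,-.0327,.2785]);p0=proj('side',P0)
for n in('s7','s12','s14','s16','s18','s19'):
    r=cv2.matchTemplate(cv2.resize(G(n)[180:230,325:365],None,fx=8,fy=8,interpolation=cv2.INTER_CUBIC),t,cv2.TM_CCOEFF_NORMED)
    _,m,_,l=cv2.minMaxLoc(r);du=l[0]/8+325-341;dv=l[1]/8+180-190
    # plane y const: solve x,z
    o,d=ray('side',p0[0]+du,p0[1]+dv);q=o+d*(P0[1]-o[1])/d[1];print(n,round(m,2),du,dv,np.round((q-P0)*1000,1))
E
```

```text
time_s: 22.92
position: [0.5359, -0.0289, 0.273]
tool_rot: [[-1.0, 0.0, -0.001], [0.0, 1.0, 0.0], [0.001, 0.0, -1.0]]
ft_force: [0.3, -0.1, 0.7]
grip_width: 0.0338
gripper_force: 61.1
[-0.4  -0.42 -0.14] [ 0.536  -0.0289  0.2731]
s7 1.0 0.0 0.0 [0. 0. 0.]
s12 0.99 -0.875 2.875 [-1.8  0.  -7.8]
s14 0.98 -2.25 7.5 [ -4.6   0.  -20.6]
s16 0.99 -3.375 11.875 [ -6.9   0.  -32.8]
s18 0.98 -3.75 13.875 [ -7.6   0.  -38.5]
s19 0.99 -3.75 13.875 [ -7.6   0.  -38.5]
```

The fork sank 38.5 mm, which puts the seat at about .238 against the collar at .2365. So the collar is home, not on the lip, and the arm is in balance. Releasing gently.

```bash
python3 -m jog '[{"linear":[0,0,0],"roll":0},{"linear":[0,0,0],"roll":0},{"linear":[0,0,0],"roll":0},{"linear":[0,0,0],"roll":0}]' - 20
python3 -m jog '[{"linear":[0,0,0],"roll":0},{"linear":[0,0,0],"roll":0},{"linear":[0,0,0],"roll":0},{"linear":[0,0,0],"roll":0},{"linear":[0,0,0],"roll":0},{"linear":[0,0,0],"roll":0}]' 0.05
cat > b.py <<'E'
from h import *
G=lambda n:cv2.imread(f'pics/{n}.png')
t=cv2.resize(G('s7')[190:204,341:354],None,fx=8,fy=8,interpolation=cv2.INTER_CUBIC)
for i in range(10):
    s=optics.get_image('side')[:,:,::-1]
    r=cv2.matchTemplate(cv2.resize(s[180:230,325:365],None,fx=8,fy=8,interpolation=cv2.INTER_CUBIC),t,cv2.TM_CCOEFF_NORMED)
    l=cv2.minMaxLoc(r)[3];print((l[0]/8-16,l[1]/8-10),end=' ')
cv2.imwrite('pics/last.png',s)
E
python3 b.py
```

```text
time_s: 24.45
position: [0.5361, -0.0288, 0.2731]
tool_rot: [[-1.0, 0.0, -0.0], [0.0, 1.0, 0.0], [0.0, 0.0, -1.0]]
ft_force: [-1.1, -0.4, 0.8]
grip_width: 0.0344
gripper_force: 61.1
time_s: 24.95
position: [0.5361, -0.0289, 0.2731]
tool_rot: [[-1.0, 0.0, 0.0], [0.0, 1.0, -0.0], [-0.0, -0.0, -1.0]]
ft_force: [-0.1, -0.4, -0.5]
grip_width: 0.0452
gripper_force: 0.0
(-4.0, 15.125) (-4.125, 15.125) (-4.0, 14.875) (-4.0, 14.75) (-3.875, 14.375) (-3.875, 14.25) (-3.75, 14.125) (-3.75, 14.125) (-3.75, 14.125) (-3.875, 14.25)
```

```bash
python3 -m jog '[{"linear":[0,0,0],"roll":0},{"linear":[0,0,0],"roll":0},{"linear":[0,0,0],"roll":0},{"linear":[0,0,0],"roll":0},{"linear":[0,0,0],"roll":0},{"linear":[0,0,0],"roll":0},{"linear":[0,0,0],"roll":0},{"linear":[0,0,0],"roll":0}]' 1
python3 -m jog '[{"linear":[0,0,-0.1],"roll":0},{"linear":[0,0,-0.2],"roll":0},{"linear":[0,0,-0.3],"roll":0},{"linear":[0,0,-0.3],"roll":0},{"linear":[0,0,-0.3],"roll":0},{"linear":[0,0,-0.3],"roll":0},{"linear":[0,0,-0.3],"roll":0},{"linear":[0,0,-0.3],"roll":0},{"linear":[0,0,-0.3],"roll":0},{"linear":[0,0,-0.3],"roll":0},{"linear":[0,0,-0.1],"roll":0},{"linear":[0,0,0],"roll":0}]'
python3 b.py
python3 - <<'E'
from h import *
# axis check: collar/housing edges under the fork in the side view
g=cv2.cvtColor(cv2.imread('pics/last.png'),cv2.COLOR_BGR2GRAY);h=cv2.cvtColor(cv2.imread('pics/s19.png'),cv2.COLOR_BGR2GRAY)
r=cv2.matchTemplate(g[165:245,300:335],h[172:238,306:329],cv2.TM_CCOEFF_NORMED);print(cv2.minMaxLoc(r),'expect (6,7)')
E
```

```text
time_s: 26.12
position: [0.5361, -0.0289, 0.2731]
tool_rot: [[-1.0, 0.0, 0.0], [0.0, 1.0, -0.0], [-0.0, -0.0, -1.0]]
ft_force: [0.8, -0.6, 0.4]
grip_width: 0.0853
gripper_force: 0.0
time_s: 27.12
position: [0.5362, -0.0289, 0.3865]
tool_rot: [[-1.0, 0.0, 0.003], [0.0, 1.0, -0.001], [-0.003, -0.001, -1.0]]
ft_force: [0.2, 0.2, -1.0]
grip_width: 0.0855
gripper_force: 0.0
(-4.0, 14.75) (-4.0, 14.75) (-4.0, 14.75) (-4.0, 14.75) (-4.0, 14.625) (-4.0, 14.625) (-4.0, 14.625) (-4.0, 14.625) (-4.0, 14.625) (-4.0, 14.625) (0.4989898204803467, 0.9155679941177368, (0, 14), (6, 7)) expect (6,7)
```

```bash
python3 -c "
from rig import env
print(env.close_job())"
```

```text
the job is handed in; nothing more can be done
None
```

I handed the job in at about 28 s: the driver hangs in the fork with the collar home by my measurements, the arm at rest about 40 mm down, and the gripper clear. The hand-in returned no verdict, and I viewed 12 pictures against the limit of 10.

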